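Wedge the rocking parts cabinet on the prop table

ROBOT

A 6-joint arm with a two-finger parallel gripper is mounted at the origin on the work surface. World frame = base frame: x ahead of the robot, y to its left, z up, the work surface at z = 0. Lengths are in m, angles in rad, forces in N, time in s.
With the tool pointing down it reaches from about 0.425 to 0.925 m from the base axis. Payload 12.5 kg.
Tool frame: the origin (TCP) lies midway between the tips of the shut fingers; the grasp point (between the pads) lies 19 mm behind it; z points along the fingers, y is the line along which they close (so a half turn about z gives the same grasp; the last joint's range is limited). The gripper opens to 85 mm and grips with 20 to 120 N. Pads are 22 mm wide; open, the fingers measure 114 mm over their backs; the gripper's body (76 mm by 85 mm) begins 54 mm behind the grasp point. The pads swing forward as they close: fully open they stand 13 mm farther back than shut.
Start: joints at [1.243, 0.491, 1.559, -0, 1.092, -0.106], TCP at [0.137, 0.61, 0.231] pointing down, gripper open.
Joint ranges: [-3.1, 3.1], [-0.84, 2.19], [0.05, 2.79], [-1.13, 4.28], [0.06, 2.93], [-2.69, 2.69]. Speed limits (rad/s): [2.22, 2.22, 2.79, 3.14, 3.14, 3.14].

INTERFACE

Orientations are given as [roll, pitch, yaw] about the fixed x, y, z axes, in that order (R = Rz(yaw) Ry(pitch) Rx(roll)).
In Python, from bench import r gives the robot as it stands.
- The arm moves only by the tool step_arm, never from a script. Its argument "plan" is a list that holds one entry, the list of rows, each a list of 7 numbers: the shift along the tool's x, y, z in m, then the turn, a rotation vector about the tool's x, y, z in degrees, then the opening in per cent of the stroke, from 0 (shut) to 100 (fully open). In form: [[[dx, dy, dz, ax, ay, az, jaw], ...]]. A call has 1 to 20 rows; each row shifts and turns the commanded pose from where the row before left it, along the tool's axes as they then stand; what a row does not reach is not made up. A row lasts 1/10 s, in which the tool goes at most 50 mm and 8.59 degrees, less where a joint would pass 70% of its speed; a pose out of reach is approached as far as the arm can. A call is refused whole if a number of a shift passes 0.05 or a number of a turn 8.59, either way. A call with a gripper value outside its range is refused whole. The fingers move at their own pace and stop on an object; "force" is the grip in N (left out, the last holds). Time passes only in rows, so rows that do not move let the fingers close. It gives the time, the measured TCP pose, the force, the opening and the grip force at its end, in the units of the state.
- r.read_state(): the state, without advancing time (a new reading comes with each control period).
- r.camera(name): name is "scene" or "top"; returns a dict with "color" (384x512x3 uint8, red, green, blue), "fx", "fy", "cx", "cy" (pixels), "dist_coeffs" ([k1, k2, p1, p2, k3] as OpenCV has them; the pictures are not rectified), "R" (3x3) and "t" (3): a world point X has camera coordinates R X + t. Camera axes: x right, y down, z forward; pixel columns grow to the right and rows downward; lengths in m; the calibration is good to about 2 mm. A picture is of the moment at which its call begins. There is no depth.
- r.sign_off(): hands the job in; it is judged then, once.
The state is a dict: "time": time; "joint_pos": joint angles; "qd": joint speeds; "joint_efforts": joint torques, N m; "tcp_pos": TCP position; "orientation": TCP orientation; "wrist_force": force on the tool from outside, world axes, zero at the start; "wrist_torque": the same for the moment, N m; "opening": finger opening in m; "gripper_force": force on a finger pad.
Only numpy, scipy, OpenCV 4.12 (cv2) and the standard library are available. Lean on these libraries where they do the work, as an engineer would, in place of code of your own. Each camera call takes 0.05 s, during which the arm holds its last target. There are 200 camera calls.

TASK

The little dark steel drawer cabinet rocks because its far right foot (as the robot sees it) is too short. Press down on its top over that foot to feel it rock, then push the wooden wedge along the table, thin end first, under that foot until it is just snug - do not lift the wedge, do not jack the cabinet out of level or shove it out of place, and leave everything else where it lies. Then press down firmly on the same corner again: it must no longer give, and the program finishes while still holding it pressed.

Things in the scene. Friction and masses are not known exactly. Their poses are not given: they have to be found in the camera images.
- cabinet: Loose dark steel cabinet, six clear drawers, about 2 kg. Case 180 (x) by 240 (y) by 80 mm high on four domed rubber feet 18 mm tall, 20 mm across; flat top 98 mm up, with a low folded handle amid it. Origin on the table under its middle; drawers face +x, away from the robot, +y is the robot's left. Stands level on three feet; 3 to 8 N held down over the short foot rocks it there by the gap; let go, it comes back.
- short_foot (a point): Point on the case's underside, 18 mm above the table, on the axis of the short foot at the far right corner (cabinet frame +72 mm x, -102 mm y; 18 mm in from both outer faces). Axes are the cabinet's. That foot's tip hangs 4 to 8 mm above the table while the cabinet is level; the amount differs each time. Pushed at the wedge with over about 8 N the cabinet itself slides.
- press_corner (a point): Point on the cabinet's flat top straight above the short foot, 98 mm above the table when level, 18 mm in from the two outer faces: the place to press. Axes are the cabinet's.
- wedge: Loose pale wooden wedge lying flat right of the cabinet, thin end roughly towards the short foot. 120 mm long, 32 wide, thickness rising evenly from 2 mm to 16 mm at the square thick end, 30 g. Origin mid-underside; +x runs along it to the thin end. Slides with under 0.5 N; once its slope meets the foot the resistance climbs to several newtons in a few mm, and it stays where it is left.
- prop_roach: Not part of the job: a brown prop cockroach, 40 mm body. Origin under its middle.
- prop_roach2: Not part of the job: a second prop cockroach like the first. Origin under its middle.
- pin_pot: Not part of the job: a small clear round pot of pins, 48 mm wide, 34 mm tall. Origin under its middle.
- glue_bottle: Not part of the job: a small white glue bottle with a pointed nozzle, 35 mm wide, 108 mm tall. Origin under its middle.
- paper_tub: Not part of the job: an upturned white paper tub, 114 mm wide, 92 mm tall. Origin under its middle.
- pliers: Not part of the job: combination pliers with yellow and red handles, about 190 mm long, lying flat. Origin under its middle.
- knife: Not part of the job: a yellow snap-off knife, 155 mm long, lying flat. Origin under its middle.
- tape_dispenser: Not part of the job: a green desk tape dispenser, 125 mm long, 76 mm tall. Origin under its middle.
Mind the look-alikes: they are no part of the job. Leave any red look-alike of the wedge alone.

How it is judged:
By the outcome, as a careful person would: the job done as asked, in the order asked, and still so for the second after the job is handed in, while the arm keeps its last pose, push and grip.
It also fails if it takes over 72 s, if anything falls off the work surface, if the arm or the gripper's body presses on something with over 40 N, if the wrist force passes 120 N, or if a joint passes its speed limit or range.

## Working session

There is one attempt and no reset: what is moved stays moved. The work goes in short steps, Python scripts to look and compute and a tool call to move; the robot and the scene stay as the last step left them, time stands still between calls to the robot, and variables do not carry over. Pictures are saved under pics/ and viewed, at most 10 in all, crops included, and the job is handed in when it is done.

Besides the shell and the picture viewer there is one more tool, called after "Emit:" as name([rows], argument=value, ...), one row to a line, values as JSON. step_arm: Moves the arm, as the interface text tells. Its arguments: {"type":"object","properties":{"plan":{"type":"array"},"force":{"type":"number"}},"required":["plan"]}

```bash
mkdir -p pics
python3 - <<'E'
from bench import r
import cv2,pickle
s=r.read_state();print({k:s[k] for k in("time","tcp_pos","orientation","opening","wrist_force")})
d={}
for n in("scene","top"):
    c=r.camera(n);d[n]=c
    cv2.imwrite(f"pics/{n}0.png",cv2.resize(c["color"][:,:,::-1],(800,600),interpolation=cv2.INTER_CUBIC))
    print(n,c["fx"],c["cx"],c["R"],c["t"],c["dist_coeffs"])
pickle.dump(d,open("c0.pkl","wb"))
E
```

```text
{'time': 0.0, 'tcp_pos': array([0.13738015, 0.60946447, 0.23070469]), 'orientation': array([-3.14041167e+00, -1.18264457e-04,  2.91979825e+00]), 'opening': 0.08552309214365375, 'wrist_force': array([-0.46512596,  0.31355112, -0.17736783])}
scene 349.0126205036656 254.6960988725816 [[ 0.88719044  0.46128759  0.0103384 ]
 [ 0.39875263 -0.75525936 -0.5201727 ]
 [-0.23214103  0.46561471 -0.85399853]] [-0.4597585  -0.17917397  1.23408885] [-0.05490343  0.          0.          0.          0.        ]
top 401.44414393754334 251.27105574691404 [[-0.00591152 -0.99997734  0.00322095]
 [-0.99428992  0.00553463 -0.10656888]
 [ 0.10654863 -0.00383254 -0.99430011]] [-0.01167134  0.53125072  1.45271739] [-0.09315812  0.          0.          0.          0.        ]
```

View pics/scene0.png

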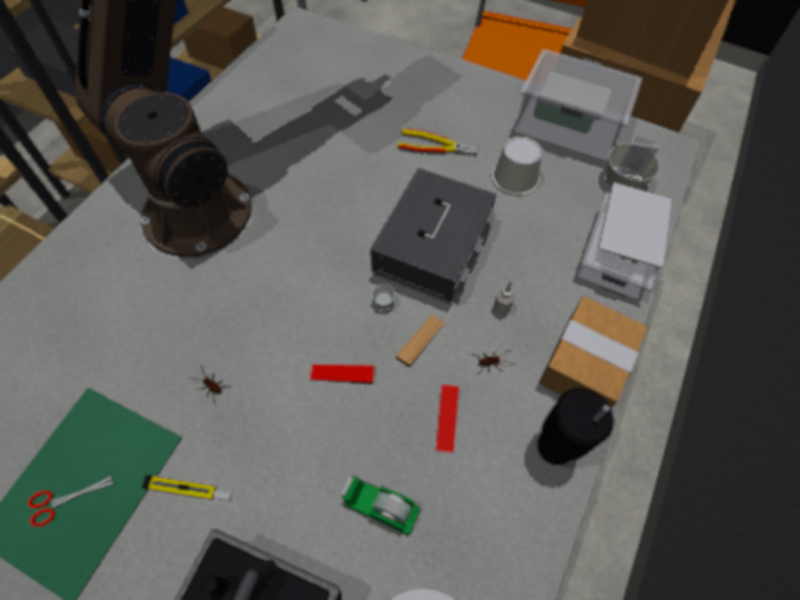

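View pics/top0.png

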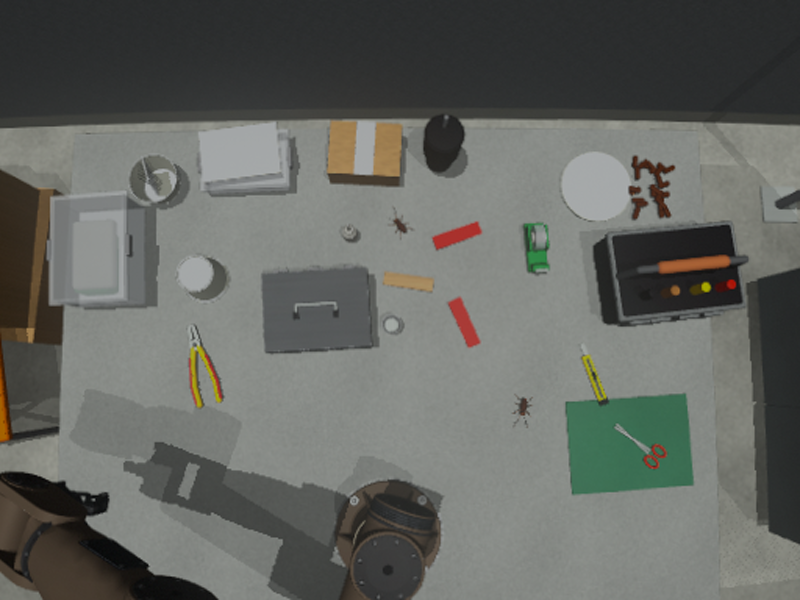

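Candidates for the wedge are the pale wooden piece (scene 420,340; top 408,282) and two red look-alikes (top 457,235 and 464,322). By the description I choose the pale one. Next I measure it and check it in a close crop.

```bash
cat > h.py <<'E'
import numpy as np,cv2
def K(c): return np.array([[c["fx"],0,c["cx"]],[0,c["fy"],c["cy"]],[0,0,1]])
def ray(c,uv):
    p=cv2.undistortPoints(np.array(uv,float).reshape(-1,1,2),K(c),np.array(c["dist_coeffs"]))[:,0]
    d=np.c_[p,np.ones(len(p))]@c["R"]; return -c["R"].T@c["t"],d
def plane(c,uv,z):
    o,d=ray(c,uv); return o+d*((z-o[2])/d[:,2])[:,None]
def two(a,ua,b,ub):
    oa,da=ray(a,ua);ob,db=ray(b,ub);out=[]
    for x,y in zip(da,db):
        s=np.linalg.lstsq(np.c_[x,-y],ob-oa,rcond=None)[0]
        out.append((oa+s[0]*x+ob+s[1]*y)/2)
    return np.array(out)
def proj(c,X):
    return cv2.projectPoints(np.array(X,float).reshape(-1,1,3),cv2.Rodrigues(c["R"])[0],c["t"],K(c),np.array(c["dist_coeffs"]))[0][:,0]
def wedge(c):
    h=cv2.cvtColor(c["color"],cv2.COLOR_RGB2HSV)
    m=cv2.inRange(h,(8,60,90),(22,200,255))
    n,l,st,ce=cv2.connectedComponentsWithStats(m)
    return m,n,l,st,ce
E
python3 - <<'E'
from h import *
import pickle
d=pickle.load(open("c0.pkl","rb"))
reg={"scene":(380,300,450,380),"top":(375,265,445,300)}
for n in d:
    c=d[n];m,k,l,st,ce=wedge(c)
    for i in range(1,k):
        if st[i,4]>40: 
            u,v=ce[i]*800/512
            a=reg[n]
            if a[0]<u<a[2] and a[1]<v<a[3]:
                cnt=cv2.findContours((l==i).astype(np.uint8),0,cv2.CHAIN_APPROX_NONE)[0][0]
                R=cv2.minAreaRect(cnt);b=cv2.boxPoints(R);print(n,st[i],R,b.tolist());print(plane(c,b,0.008).round(4).tolist())
    # cabinet
    g=c["color"].max(2); m=((g<95)).astype(np.uint8)
    k,l,st,ce=cv2.connectedComponentsWithStats(m)
    uv=(203,198) if n=="top" else (268,150)
    print(n,c["color"][uv[1],uv[0]],st[l[uv[1],uv[0]]])
T=d["top"]["color"][150:240,155:290,::-1];S=d["scene"]["color"][100:240,225:345,::-1]
T=cv2.resize(T,None,fx=5.9,fy=5.9,interpolation=cv2.INTER_CUBIC)[:, :800];S=cv2.resize(S,None,fx=4.2,fy=4.2,interpolation=cv2.INTER_CUBIC)
cv2.imwrite("pics/ct.png",T);cv2.imwrite("pics/cs.png",S);print(T.shape,S.shape)
E
```

```text
scene [254 201  30  32 386] ((268.59014892578125, 216.99179077148438), (11.139209747314453, 35.85032653808594), 39.80556869506836) [[252.8360595703125, 227.19671630859375], [275.786865234375, 199.65573120117188], [284.34423828125, 206.786865234375], [261.3934326171875, 234.32785034179688]]
[[0.568, -0.1081, 0.008], [0.588, 0.0091, 0.008], [0.6225, -0.0013, 0.008], [0.6012, -0.1167, 0.008]]
scene [25 24 26] [ 237  108   81   91 4752]
top [245 174  33  13 273] ((260.95947265625, 179.75677490234375), (31.764379501342773, 8.577942848205566), 8.972625732421875) [[244.60272216796875, 181.5162353515625], [245.9405517578125, 173.04327392578125], [277.31622314453125, 177.997314453125], [275.9783935546875, 186.47027587890625]]
[[0.588, 0.0099, 0.008], [0.6202, 0.0048, 0.008], [0.6007, -0.1132, 0.008], [0.5686, -0.1077, 0.008]]
top [87 88 90] [ 168  171   74   55 3506]
(531, 796, 3) (588, 504, 3)
```

View pics/ct.png

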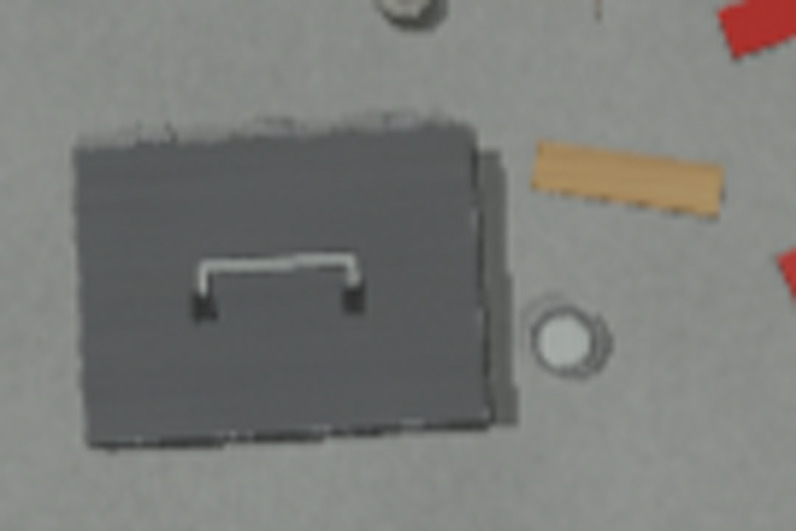

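View pics/cs.png

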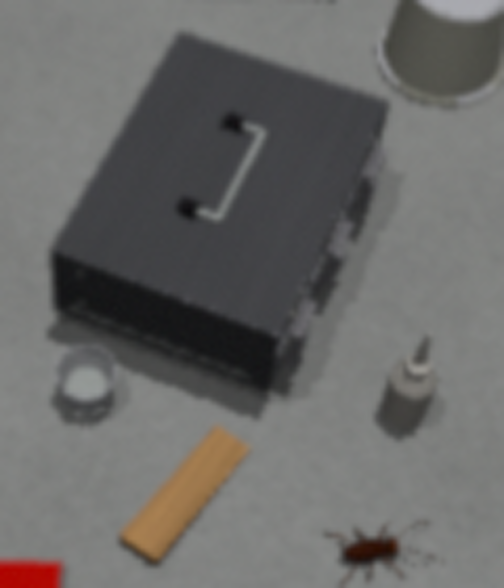

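The crops confirm the choice: a pale wedge with its thick end at crop (722,190) and thin end at (536,165) facing the cabinet's far right corner (472,127). The pot is at (563,342) and the glue bottle at (408,5). I now triangulate the cabinet corners, the wedge ends and the neighbours.

```bash
cat > m.py <<'E'
from h import *
import pickle
d=pickle.load(open("c0.pkl","rb"));t,s=d["top"],d["scene"]
ct=lambda p:(np.array(p)+.5)/5.9-.5+[155,150]
cs=lambda p:(np.array(p)+.5)/4.2-.5+[225,100]
A=ct([(75,150),(472,127),(488,425),(88,443)]);B=cs([(387,103),(278,336),(55,255),(182,36)])
X=two(t,A,s,B);print("FL FR NR NL",X.round(4))
P=plane(t,A,.098);Q=plane(s,B,.098);print(P.round(4)[:,:2].tolist(),Q.round(4)[:,:2].tolist())
M=(P+Q)/2;ex=(M[0]+M[1]-M[2]-M[3]);ey=(M[0]+M[3]-M[1]-M[2])
print("size",np.linalg.norm(ex)/2,np.linalg.norm(ey)/2)
y1=np.arctan2(ex[1],ex[0]);y2=np.arctan2(-ey[0],ey[1]);print("yaw",np.degrees([y1,y2]))
y=(y1*180+y2*240)/420;c=M.mean(0);R=np.array([[np.cos(y),-np.sin(y)],[np.sin(y),np.cos(y)]])
print("centre",c,"foot",c[:2]+R@[.072,-.102],"yaw",np.degrees(y))
W=two(t,[[244.6,181.5],[245.9,173.0],[277.3,178.0],[276.0,186.5]],s,[[275.8,199.7],[284.3,206.8],[261.4,234.3],[252.8,227.2]])
print("wedge tri",W.round(4))
print("glue,pot",two(t,ct([(563,342),(410,0)]),s,cs([(87,383),(417,360)])).round(3))
E
python3 m.py
```

```text
FL FR NR NL [[0.6006 0.2839 0.0933]
 [0.6136 0.0446 0.0948]
 [0.4363 0.0367 0.0857]
 [0.4249 0.2744 0.0898]]
[[0.6001, 0.283], [0.6124, 0.0441], [0.4338, 0.0349], [0.4241, 0.2724]] [[0.6013, 0.2795], [0.6147, 0.043], [0.4428, 0.0307], [0.4285, 0.2675]]
size 0.17514530123959152 0.2377650275047801
yaw [3.60418502 3.0014241 ]
centre [0.51971193 0.15689033 0.098     ] foot [0.59739543 0.05914948] yaw 3.2597502096637965
wedge tri [[ 0.588   0.0098  0.0067]
 [ 0.6214  0.0046 -0.0027]
 [ 0.6009 -0.1139  0.0025]
 [ 0.5682 -0.108   0.0081]]
glue,pot [[ 0.49  -0.01   0.013]
 [ 0.702  0.086  0.069]]
```

Foot axis is about (0.596, 0.060) and cabinet yaw about 3.2°. The wedge's thick end is about (0.585, -0.110), heading 80°. First I shut the fingers and turn the tool to the cabinet's axes.

Emit:
step_arm([
  [[0,0,0,0,0,8.25,0],[0,0,0,0,0,8.25,0],[0,0,0,0,0,8.25,0],[0,0,0,0,0,8.25,0],[0,0,0,0,0,8.25,0],[0,0,0,0,0,8.25,0],[0,0,0,0,0,8.25,0],[0,0,0,0,0,8.25,0],[0,0,0,0,0,8.25,0],[0,0,0,0,0,0,0]],
])

```text
time: 1.1
tcp_pos: [0.1374, 0.6096, 0.231]
orientation: [-3.141, 0.001, 1.622]
wrist_force: [0.1, 0.8, 0.2]
opening: -0.0001
gripper_force: 0.0
```

Emit:
step_arm([
  [[-0.036,0.027,0,0,0,0,0],[-0.036,0.027,0,0,0,0,0],[-0.036,0.027,0,0,0,0,0],[-0.036,0.027,0,0,0,0,0],[-0.036,0.027,0,0,0,0,0],[-0.036,0.027,0,0,0,0,0],[-0.036,0.027,0,0,0,0,0],[-0.036,0.027,0,0,0,0,0],[-0.036,0.027,0,0,0,0,0],[-0.036,0.027,0,0,0,0,0],[-0.036,0.027,0,0,0,0,0],[-0.036,0.027,0,0,0,0,0],[-0.036,0.027,0,0,0,0,0],[-0.036,0.027,0,0,0,0,0],[-0.036,0.027,0,0,0,0,0],[-0.033,0.024,0,0,0,0,0],[0,0,0,0,0,0,0],[0,0,0,0,0,0,0]],
])

```text
time: 2.9
tcp_pos: [0.5962, 0.0596, 0.2307]
orientation: [-3.14, -0.0, 1.626]
wrist_force: [-0.1, 0.3, 0.3]
opening: 0.0002
gripper_force: 0.0
```

Right above the corner. I descend in quick rows, then slowly to contact.

Emit:
step_arm([
  [[0,0,0.04,0,0,0,0],[0,0,0.04,0,0,0,0],[0,0,0.03,0,0,0,0],[0,0,0.01,0,0,0,0],[0,0,0.005,0,0,0,0],[0,0,0.003,0,0,0,0],[0,0,0,0,0,0,0]],
])

```text
time: 3.6
tcp_pos: [0.5967, 0.0605, 0.1043]
orientation: [3.14, 0.0, 1.625]
wrist_force: [0.2, -0.2, -0.0]
opening: 0.0002
gripper_force: 0.0
```

Emit:
step_arm([
  [[0,0,0.001,0,0,0,0],[0,0,0.001,0,0,0,0],[0,0,0.001,0,0,0,0],[0,0,0.001,0,0,0,0],[0,0,0,0,0,0,0]],
])

```text
time: 4.1
tcp_pos: [0.5962, 0.0603, 0.0992]
orientation: [-3.141, -0.0, 1.624]
wrist_force: [-0.2, 0.0, -0.1]
opening: 0.0002
gripper_force: 0.0
```

Emit:
step_arm([
  [[0,0,0.001,0,0,0,0],[0,0,0.001,0,0,0,0],[0,0,0,0,0,0,0]],
])

```text
time: 4.4
tcp_pos: [0.5964, 0.0603, 0.0972]
orientation: [3.141, -0.0, 1.624]
wrist_force: [-0.0, -0.1, 1.0]
opening: 0.0004
gripper_force: 0.4
```

Emit:
step_arm([
  [[0,0,0.001,0,0,0,0],[0,0,0.001,0,0,0,0],[0,0,0,0,0,0,0]],
])

```text
time: 4.7
tcp_pos: [0.5968, 0.0602, 0.0955]
orientation: [3.14, 0.0, 1.624]
wrist_force: [2.9, -2.7, 3.9]
opening: 0.0003
gripper_force: 2.1
```

Emit:
step_arm([
  [[0,0,0.001,0,0,0,0],[0,0,0,0,0,0,0]],
])

```text
time: 4.9
tcp_pos: [0.5965, 0.0603, 0.0943]
orientation: [3.141, -0.0, 1.624]
wrist_force: [2.8, -1.0, 4.8]
opening: 0.0001
gripper_force: 2.2
```

Emit:
step_arm([
  [[0,0,0.001,0,0,0,0],[0,0,0,0,0,0,0]],
])

```text
time: 5.1
tcp_pos: [0.5962, 0.0604, 0.0931]
orientation: [-3.141, -0.0, 1.624]
wrist_force: [3.1, -0.9, 4.3]
opening: 0.0003
gripper_force: 1.9
```

Emit:
step_arm([
  [[0,0,0.001,0,0,0,0],[0,0,0,0,0,0,0]],
])

```text
time: 5.3
tcp_pos: [0.5962, 0.0604, 0.0921]
orientation: [-3.141, -0.0, 1.624]
wrist_force: [2.8, -0.9, 4.3]
opening: -0.0007
gripper_force: 1.9
```

Emit:
step_arm([
  [[0,0,0.001,0,0,0,0],[0,0,0,0,0,0,0]],
])

```text
time: 5.5
tcp_pos: [0.5961, 0.0603, 0.0911]
orientation: [-3.141, -0.0, 1.624]
wrist_force: [2.0, -1.0, 3.1]
opening: -0.0
gripper_force: 1.8
```

Emit:
step_arm([
  [[0,0,0.001,0,0,0,0],[0,0,0,0,0,0,0]],
])

```text
time: 5.7
tcp_pos: [0.5964, 0.0602, 0.0906]
orientation: [3.141, 0.0, 1.624]
wrist_force: [1.2, -1.6, 7.4]
opening: 0.0002
gripper_force: 4.0
```

Emit:
step_arm([
  [[0,0,0.0005,0,0,0,0],[0,0,0,0,0,0,0]],
])

```text
time: 5.9
tcp_pos: [0.5965, 0.0602, 0.0905]
orientation: [3.141, 0.0, 1.624]
wrist_force: [1.6, -2.8, 10.7]
opening: -0.0001
gripper_force: 5.6
```

It rocked about 6.5 mm and bottomed at about 0.0907. I release it gently.

Emit:
step_arm([
  [[0,0,-0.001,0,0,0,0],[0,0,-0.001,0,0,0,0],[0,0,-0.001,0,0,0,0],[0,0,-0.001,0,0,0,0],[0,0,-0.001,0,0,0,0],[0,0,-0.001,0,0,0,0],[0,0,-0.001,0,0,0,0],[0,0,-0.001,0,0,0,0],[0,0,-0.001,0,0,0,0],[0,0,-0.002,0,0,0,0],[0,0,-0.005,0,0,0,0],[0,0,-0.02,0,0,0,0],[0,0,-0.03,0,0,0,0],[0,0,0,0,0,0,0]],
])

```text
time: 7.3
tcp_pos: [0.5978, 0.0603, 0.1595]
orientation: [3.136, 0.0, 1.624]
wrist_force: [-0.3, 0.6, 0.5]
opening: 0.0
gripper_force: 0.0
```

Emit:
step_arm([
  [[-0.048,-0.0065,0,0,0,0,0],[-0.048,-0.0065,0,0,0,0,0],[-0.048,-0.0065,0,0,0,0,0],[-0.048,-0.0065,0,0,0,0,0],[0,0,0,0,0,6.35,0],[0,0,0,0,0,6.35,0],[0,0,0,0,0,0,0],[0,0,0,0,0,0,0]],
])

```text
time: 8.1
tcp_pos: [0.5804, -0.1327, 0.1556]
orientation: [-3.141, -0.0, 1.406]
wrist_force: [1.3, 0.5, 0.1]
opening: 0.0001
gripper_force: 0.0
```

Run:
```python
from bench import r
from h import *
import pickle
s=r.read_state();print(s["tcp_pos"],s["orientation"])
c=r.camera("scene");pickle.dump(c,open("c1.pkl","wb"))
cv2.imwrite("pics/s1.png",cv2.resize(c["color"][100:270,210:370,::-1],None,fx=3.5,fy=3.5,interpolation=cv2.INTER_CUBIC))
```

```text
[ 0.58041507 -0.13267009  0.15560874] [-3.14133972e+00 -1.49295804e-04  1.40557624e+00]
```

View pics/s1.png

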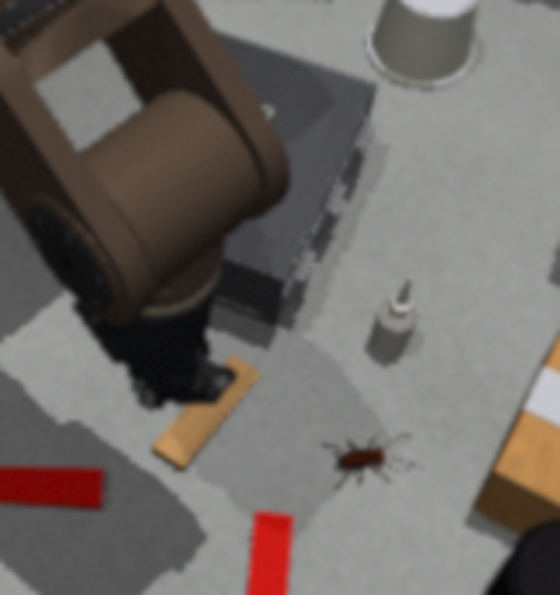

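The view shows the arm clear of everything, with the wedge at crop (205,410) undisturbed. I go down behind the thick end.

Emit:
step_arm([
  [[0,0,0.04,0,0,0,0],[0,0,0.04,0,0,0,0],[0,0,0.04,0,0,0,0],[0,0,0.02,0,0,0,0],[0,0,0.006,0,0,0,0],[0,0,0.004,0,0,0,0],[0,0,0,0,0,0,0],[0,0,0,0,0,0,0]],
])

```text
time: 8.95
tcp_pos: [0.5811, -0.1329, 0.007]
orientation: [3.14, 0.0, 1.403]
wrist_force: [-0.3, 0.1, 0.0]
opening: -0.0003
gripper_force: 0.0
```

Emit:
step_arm([
  [[0.003,0,0,0,0,0,0],[0.003,0,0,0,0,0,0],[0.003,0,0,0,0,0,0],[0.002,0,0,0,0,0,0],[0.002,0,0,0,0,0,0],[0.002,0,0,0,0,0,0],[0,0,0,0,0,0,0]],
])

```text
time: 9.65
tcp_pos: [0.5831, -0.1178, 0.0058]
orientation: [-3.142, -0.0, 1.402]
wrist_force: [-0.3, -0.3, 0.6]
opening: 0.0002
gripper_force: 0.0
```

```bash
cat > look.py <<'E'
from bench import r
from h import *
import pickle
s=r.read_state();print("tcp",s["tcp_pos"].round(4),s["orientation"].round(3),s["wrist_force"].round(1))
for n in("scene","top"):
    c=r.camera(n);pickle.dump(c,open(f"last_{n}.pkl","wb"));m,k,l,st,ce=wedge(c)
    for i in range(1,k):
        if st[i,4]<60: continue
        p=plane(c,[ce[i]],.008)[0]
        if .5<p[0]<.66 and -.16<p[1]<.06:
            cnt=cv2.findContours((l==i).astype(np.uint8),0,cv2.CHAIN_APPROX_NONE)[0][0]
            R=cv2.minAreaRect(cnt);b=plane(c,cv2.boxPoints(R),.008)[:,:2]
            e=[b[1]-b[0],b[2]-b[1]];L=max(e,key=np.linalg.norm);L=L*np.sign(L[1]);o=b.mean(0)
            print(n,"centre",o.round(4),"len",np.linalg.norm(e,axis=1).round(4),"yaw",round(np.degrees(np.arctan2(L[1],L[0])),1),"thin",(o+L/2).round(4),"thick",(o-L/2).round(4))
E
python3 look.py
```

```text
tcp [ 0.5831 -0.1178  0.0058] [-3.142 -0.     1.402] [-0.3 -0.3  0.6]
scene centre [0.5122 0.0505] len [0.104  0.0318] yaw 72.3 thin [0.5281 0.1001] thick [0.4964 0.001 ]
scene centre [ 0.6006 -0.0279] len [0.0731 0.0333] yaw 81.4 thin [0.6061 0.0082] thick [ 0.5951 -0.064 ]
top centre [ 0.648 -0.148] len [0.0336 0.0954] yaw 75.5 thin [ 0.6599 -0.1018] thick [ 0.636  -0.1942]
top centre [ 0.6054 -0.0346] len [0.0987 0.0459] yaw 106.6 thin [0.5913 0.0127] thick [ 0.6195 -0.0819]
```

Emit:
step_arm([
  [[0.002,0.0005,0,0,0,-0.57,0],[0.002,0.0005,0,0,0,-0.57,0],[0.002,0.0005,0,0,0,-0.57,0],[0.002,0.0005,0,0,0,-0.57,0],[0.002,0.0005,0,0,0,-0.57,0],[0.002,0.0005,0,0,0,-0.57,0],[0.002,0.0005,0,0,0,-0.57,0],[0.002,0.0005,0,0,0,-0.57,0],[0.002,0.0005,0,0,0,-0.57,0],[0,0,0,0,0,0,0]],
])

```text
time: 10.75
tcp_pos: [0.5899, -0.1005, 0.0058]
orientation: [3.142, -0.0, 1.492]
wrist_force: [-0.2, 0.8, 0.6]
opening: 0.0002
gripper_force: 0.0
```

```bash
python3 look.py
python3 - <<'E'
import pickle,cv2,numpy as np
o=[]
for n,(a,b,e,f) in {"scene":(180,260,240,310),"top":(150,230,215,295)}.items():
    c=pickle.load(open(f"last_{n}.pkl","rb"))["color"][a:b,e:f,::-1]
    o.append(cv2.resize(c,(400,int(400*(b-a)/(f-e))),interpolation=cv2.INTER_CUBIC))
h=min(x.shape[0] for x in o);cv2.imwrite("pics/p2.png",np.hstack([x[:h] for x in o]))
E
```

```text
tcp [ 0.5899 -0.1005  0.0058] [ 3.142 -0.     1.492] [-0.2  0.8  0.6]
scene centre [ 0.6073 -0.0061] len [0.0657 0.0242] yaw 92.2 thin [0.606  0.0268] thick [ 0.6085 -0.0389]
top centre [ 0.655  -0.1258] len [0.0333 0.0964] yaw 74.9 thin [ 0.6676 -0.0792] thick [ 0.6425 -0.1723]
top centre [ 0.6086 -0.0184] len [0.1081 0.0466] yaw 110.2 thin [0.5899 0.0324] thick [ 0.6272 -0.0691]
```

View pics/p2.png

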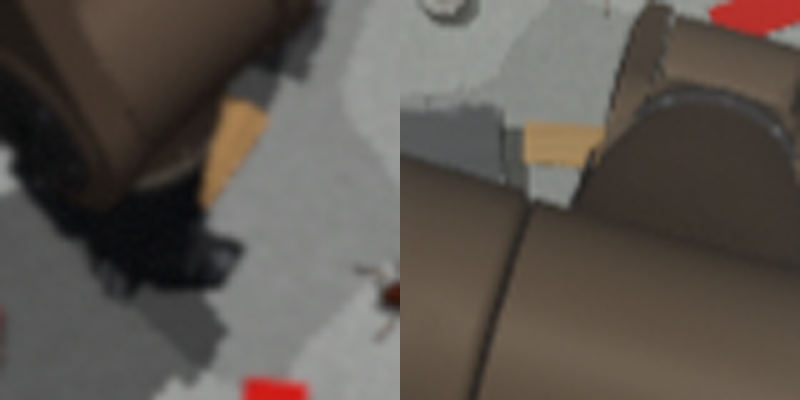

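The top crop shows the thin end at (523,145), heading about 85.5° as commanded, with no slipping. I finish the turn, then push straight.

Emit:
step_arm([
  [[0.0018,0.0006,0,0,0,-0.57,0],[0.0018,0.0006,0,0,0,-0.57,0],[0.0018,0.0006,0,0,0,-0.57,0],[0.0018,0.0006,0,0,0,-0.57,0],[0.0018,0.0006,0,0,0,-0.57,0],[0.0018,0.0006,0,0,0,-0.57,0],[0.0018,0.0006,0,0,0,-0.57,0],[0.002,0,0,0,0,0,0],[0.002,0,0,0,0,0,0],[0.002,0,0,0,0,0,0],[0.002,0,0,0,0,0,0],[0.002,0,0,0,0,0,0],[0,0,0,0,0,0,0]],
])

```text
time: 12.15
tcp_pos: [0.5947, -0.0781, 0.0058]
orientation: [-3.142, -0.0, 1.562]
wrist_force: [-0.4, 0.4, -0.1]
opening: -0.0001
gripper_force: 0.0
```

```bash
python3 look.py
```

```text
tcp [ 0.5947 -0.0781  0.0058] [-3.142 -0.     1.562] [-0.4  0.4 -0.1]
top centre [0.6101 0.0026] len [0.0887 0.0391] yaw 121.0 thin [0.5873 0.0406] thick [ 0.633  -0.0354]
```

Emit:
step_arm([
  [[0.0025,0,0,0,0,0,0],[0.0025,0,0,0,0,0,0],[0.0025,0,0,0,0,0,0],[0.0025,0,0,0,0,0,0],[0.0025,0,0,0,0,0,0],[0.0025,0,0,0,0,0,0],[0.0025,0,0,0,0,0,0],[0.0025,0,0,0,0,0,0],[0.0025,0,0,0,0,0,0],[0.0025,0,0,0,0,0,0],[0.0025,0,0,0,0,0,0],[0.0025,0,0,0,0,0,0],[0,0,0,0,0,0,0]],
])

```text
time: 13.55
tcp_pos: [0.595, -0.0481, 0.0058]
orientation: [3.142, -0.0, 1.562]
wrist_force: [0.6, 0.5, 0.2]
opening: -0.0001
gripper_force: 0.0
```

Emit:
step_arm([
  [[0.002,0,0,0,0,0,0],[0.002,0,0,0,0,0,0],[0,0,0,0,0,0,0]],
])

```text
time: 13.85
tcp_pos: [0.595, -0.0442, 0.0058]
orientation: [3.142, -0.0, 1.562]
wrist_force: [-0.5, -0.2, -0.3]
opening: 0.0002
gripper_force: 0.0
```

Emit:
step_arm([
  [[0.001,0,0,0,0,0,0],[0.001,0,0,0,0,0,0],[0,0,0,0,0,0,0]],
])

```text
time: 14.15
tcp_pos: [0.595, -0.0423, 0.0058]
orientation: [3.142, -0.0, 1.561]
wrist_force: [0.5, 0.5, -0.7]
opening: -0.0001
gripper_force: 0.0
```

Emit:
step_arm([
  [[0.001,0,0,0,0,0,0],[0.001,0,0,0,0,0,0],[0,0,0,0,0,0,0]],
])

```text
time: 14.45
tcp_pos: [0.595, -0.0403, 0.0058]
orientation: [-3.142, -0.0, 1.561]
wrist_force: [0.3, -0.5, -0.2]
opening: 0.0
gripper_force: 0.0
```

Emit:
step_arm([
  [[0.001,0,0,0,0,0,0],[0.001,0,0,0,0,0,0],[0,0,0,0,0,0,0]],
])

```text
time: 14.75
tcp_pos: [0.5951, -0.0382, 0.0058]
orientation: [3.142, -0.0, 1.562]
wrist_force: [0.2, 0.4, 1.3]
opening: 0.0
gripper_force: 0.0
```

Emit:
step_arm([
  [[0.001,0,0,0,0,0,0],[0.001,0,0,0,0,0,0],[0,0,0,0,0,0,0]],
])

```text
time: 15.05
tcp_pos: [0.5951, -0.0362, 0.0058]
orientation: [3.141, -0.0, 1.562]
wrist_force: [0.1, 0.0, -0.1]
opening: -0.0
gripper_force: 0.0
```

Emit:
step_arm([
  [[0.001,0,0,0,0,0,0],[0,0,0,0,0,0,0]],
])

```text
time: 15.25
tcp_pos: [0.5951, -0.0353, 0.0058]
orientation: [3.142, -0.0, 1.561]
wrist_force: [-0.1, 0.4, 0.0]
opening: -0.0
gripper_force: 0.0
```

Emit:
step_arm([
  [[0.001,0,0,0,0,0,0],[0,0,0,0,0,0,0]],
])

```text
time: 15.45
tcp_pos: [0.5951, -0.0343, 0.0058]
orientation: [3.142, -0.0, 1.561]
wrist_force: [0.0, 0.2, 0.3]
opening: 0.0001
gripper_force: 0.0
```

Emit:
step_arm([
  [[0.001,0,0,0,0,0,0],[0,0,0,0,0,0,0]],
])

```text
time: 15.65
tcp_pos: [0.5951, -0.0333, 0.0058]
orientation: [-3.142, -0.0, 1.561]
wrist_force: [-0.3, -0.2, -0.6]
opening: 0.0
gripper_force: 0.0
```

Emit:
step_arm([
  [[0.001,0,0,0,0,0,0],[0,0,0,0,0,0,0]],
])

```text
time: 15.85
tcp_pos: [0.5951, -0.0323, 0.0058]
orientation: [3.142, -0.0, 1.561]
wrist_force: [0.0, -0.1, -0.2]
opening: 0.0002
gripper_force: 0.0
```

Emit:
step_arm([
  [[0.001,0,0,0,0,0,0],[0,0,0,0,0,0,0]],
])

```text
time: 16.05
tcp_pos: [0.5951, -0.0313, 0.0058]
orientation: [3.142, -0.0, 1.561]
wrist_force: [0.5, 0.2, -0.8]
opening: 0.0001
gripper_force: 0.0
```

Emit:
step_arm([
  [[0.001,0,0,0,0,0,0],[0,0,0,0,0,0,0]],
])

```text
time: 16.25
tcp_pos: [0.5952, -0.0303, 0.0058]
orientation: [3.142, -0.0, 1.561]
wrist_force: [0.7, -0.8, -0.3]
opening: -0.0001
gripper_force: 0.0
```

Emit:
step_arm([
  [[0.001,0,0,0,0,0,0],[0,0,0,0,0,0,0]],
])

```text
time: 16.45
tcp_pos: [0.5952, -0.0293, 0.0058]
orientation: [3.142, -0.0, 1.562]
wrist_force: [0.5, -0.5, -0.4]
opening: 0.0003
gripper_force: 0.0
```

Run:
```python
from bench import r
from h import *
c=[r.camera(n)["color"] for n in("scene","top")]
a=cv2.resize(c[0][150:240,230:320,::-1],(400,400),interpolation=cv2.INTER_CUBIC)
b=cv2.resize(c[1][150:230,190:270,::-1],(400,400),interpolation=cv2.INTER_CUBIC)
cv2.imwrite("pics/p3.png",np.hstack([a,b]))
```

```text
(no output)
```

View pics/p3.png

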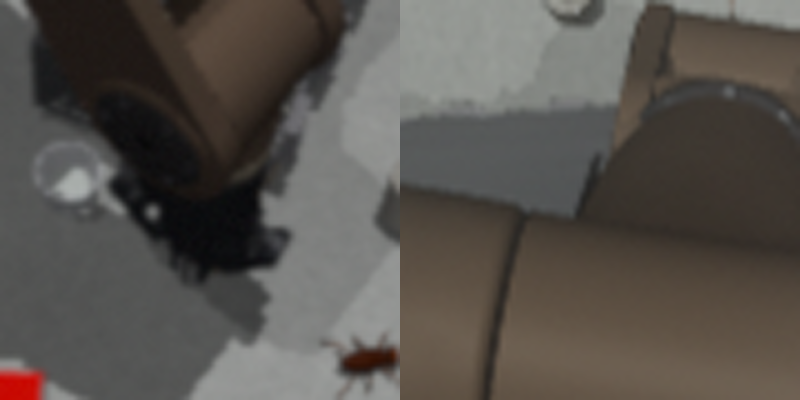

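The arm hides the wedge and the pot is clear. The force in y is just starting to turn negative, so I continue in small steps.

Emit:
step_arm([
  [[0.001,0,0,0,0,0,0],[0,0,0,0,0,0,0]],
])

```text
time: 16.75
tcp_pos: [0.5952, -0.0283, 0.0058]
orientation: [-3.142, -0.0, 1.561]
wrist_force: [-0.6, -1.2, -0.7]
opening: -0.0005
gripper_force: 0.2
```

Emit:
step_arm([
  [[0.001,0,0,0,0,0,0],[0,0,0,0,0,0,0]],
])

```text
time: 16.95
tcp_pos: [0.5952, -0.0274, 0.0058]
orientation: [3.142, -0.0, 1.562]
wrist_force: [0.0, -1.2, 0.4]
opening: -0.0002
gripper_force: 0.4
```

Emit:
step_arm([
  [[0.0005,0,0,0,0,0,0],[0,0,0,0,0,0,0],[0,0,0,0,0,0,0]],
])

```text
time: 17.25
tcp_pos: [0.5952, -0.0269, 0.0058]
orientation: [3.142, -0.0, 1.561]
wrist_force: [-0.3, -1.3, -0.1]
opening: -0.0002
gripper_force: 0.8
```

Emit:
step_arm([
  [[0.0005,0,0,0,0,0,0],[0,0,0,0,0,0,0],[0,0,0,0,0,0,0]],
])

```text
time: 17.55
tcp_pos: [0.5952, -0.0264, 0.0058]
orientation: [3.142, -0.0, 1.561]
wrist_force: [0.5, -2.1, 0.1]
opening: -0.0002
gripper_force: 1.1
```

Emit:
step_arm([
  [[0.0005,0,0,0,0,0,0],[0,0,0,0,0,0,0],[0,0,0,0,0,0,0]],
])

```text
time: 17.85
tcp_pos: [0.5952, -0.0259, 0.0058]
orientation: [3.142, -0.0, 1.561]
wrist_force: [0.2, -3.2, 0.6]
opening: 0.0001
gripper_force: 1.4
```

Emit:
step_arm([
  [[0.0005,0,0,0,0,0,0],[0,0,0,0,0,0,0],[0,0,0,0,0,0,0]],
])

```text
time: 18.15
tcp_pos: [0.5952, -0.0254, 0.0058]
orientation: [3.142, -0.0, 1.561]
wrist_force: [-0.2, -3.2, -0.5]
opening: -0.0004
gripper_force: 1.5
```

Snug at about 3 N. I back off and rise.

Emit:
step_arm([
  [[-0.001,0,0,0,0,0,0],[-0.003,0,0,0,0,0,0],[-0.01,0,0,0,0,0,0],[-0.015,0,0,0,0,0,0],[0,0,0,0,0,0,0],[0,0,-0.04,0,0,0,0],[0,0,-0.05,0,0,0,0],[0,0,-0.05,0,0,0,0],[0,0,-0.03,0,0,0,0],[-0.05,0,0,0,0,0,0],[-0.05,0,0,0,0,0,0],[-0.05,0,0,0,0,0,0],[-0.05,0,0,0,0,0,0],[0,0,0,0,0,0,0]],
])

```text
time: 19.55
tcp_pos: [0.5923, -0.2602, 0.1755]
orientation: [3.141, 0.001, 1.556]
wrist_force: [-0.2, -0.4, 0.1]
opening: -0.0002
gripper_force: 0.0
```

```bash
python3 look.py
python3 - <<'E'
import pickle,cv2,numpy as np
o=[]
for n,(a,b,e,f) in {"scene":(100,230,230,360),"top":(140,240,160,260)}.items():
    c=pickle.load(open(f"last_{n}.pkl","rb"))["color"][a:b,e:f,::-1]
    o.append(cv2.resize(c,(400,400),interpolation=cv2.INTER_CUBIC))
cv2.imwrite("pics/p4.png",np.hstack(o))
E
```

```text
tcp [ 0.5923 -0.2602  0.1755] [3.141e+00 1.000e-03 1.556e+00] [-0.2 -0.4  0.1]
scene centre [0.5955 0.0155] len [0.0605 0.0362] yaw 88.7 thin [0.5962 0.0457] thick [ 0.5949 -0.0148]
top centre [0.5938 0.014 ] len [0.0564 0.0304] yaw 89.7 thin [0.5939 0.0423] thick [ 0.5936 -0.0142]
```

View pics/p4.png

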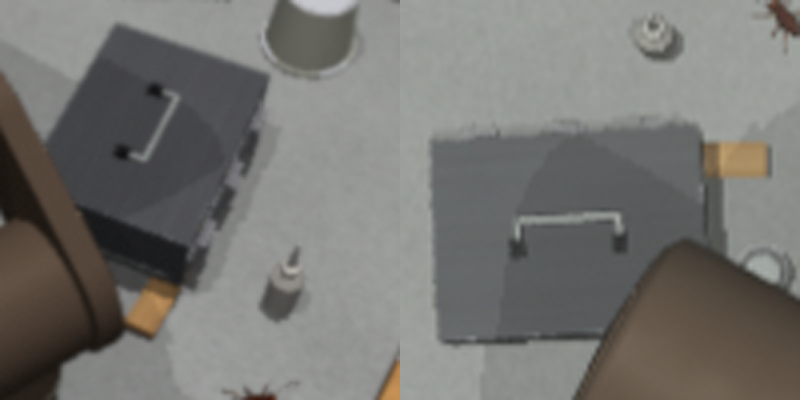

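The wedge lies straight under the corner (top crop 735,160; x ≈ 0.595, heading ≈ 89°), and the cabinet's corner (702,123) and the neighbours haven't moved. Next comes the final press.

Emit:
step_arm([
  [[0.045,0,0,0,0,0,0],[0.045,0,0,0,0,0,0],[0.045,0,0,0,0,0,0],[0.045,0,0,0,0,0,0],[0.045,0,0,0,0,0,0],[0.045,0,0,0,0,0,0],[0.045,0,0,0,0,0,0],[0,0,0,0,0,0,0],[0,0,0,0,0,0,0],[0,0,0,0,0,0,0]],
])

```text
time: 20.65
tcp_pos: [0.5957, 0.0606, 0.1759]
orientation: [-3.142, 0.0, 1.562]
wrist_force: [-0.1, 0.3, 0.1]
opening: -0.0003
gripper_force: 0.0
```

Emit:
step_arm([
  [[0,0,0.035,0,0,0,0],[0,0,0.025,0,0,0,0],[0,0,0.01,0,0,0,0],[0,0,0.004,0,0,0,0],[0,0,0.001,0,0,0,0],[0,0,0.001,0,0,0,0],[0,0,0,0,0,0,0]],
])

```text
time: 21.35
tcp_pos: [0.5964, 0.0605, 0.1007]
orientation: [3.14, -0.0, 1.561]
wrist_force: [-0.1, 0.5, 0.7]
opening: -0.0001
gripper_force: 0.0
```

Emit:
step_arm([
  [[0,0,0.001,0,0,0,0],[0,0,0,0,0,0,0]],
])

```text
time: 21.55
tcp_pos: [0.5961, 0.0607, 0.0991]
orientation: [3.141, -0.0, 1.562]
wrist_force: [-0.7, 0.1, -0.8]
opening: -0.0002
gripper_force: 0.0
```

Emit:
step_arm([
  [[0,0,0.001,0,0,0,0],[0,0,0,0,0,0,0]],
])

```text
time: 21.75
tcp_pos: [0.596, 0.0606, 0.0978]
orientation: [3.142, -0.0, 1.561]
wrist_force: [0.1, -1.0, -0.9]
opening: -0.0
gripper_force: 0.0
```

Emit:
step_arm([
  [[0,0,0.001,0,0,0,0],[0,0,0,0,0,0,0]],
])

```text
time: 21.95
tcp_pos: [0.5962, 0.0606, 0.0974]
orientation: [3.141, -0.0, 1.561]
wrist_force: [-2.0, 0.0, 5.9]
opening: 0.0003
gripper_force: 3.2
```

Emit:
step_arm([
  [[0,0,0.0005,0,0,0,0],[0,0,0,0,0,0,0]],
])

```text
time: 22.15
tcp_pos: [0.5963, 0.0606, 0.0973]
orientation: [3.14, -0.0, 1.561]
wrist_force: [-2.8, -1.7, 10.4]
opening: 0.0003
gripper_force: 5.1
```

Emit:
step_arm([
  [[0,0,0.0005,0,0,0,0],[0,0,0,0,0,0,0]],
])

```text
time: 22.35
tcp_pos: [0.5963, 0.0606, 0.0971]
orientation: [3.14, 0.0, 1.562]
wrist_force: [-3.7, -0.9, 14.8]
opening: -0.0003
gripper_force: 7.1
```

Emit:
step_arm([
  [[0,0,0.0005,0,0,0,0],[0,0,0,0,0,0,0],[0,0,0,0,0,0,0]],
])

```text
time: 22.65
tcp_pos: [0.5964, 0.0606, 0.097]
orientation: [3.14, 0.0, 1.562]
wrist_force: [-5.5, -1.5, 17.8]
opening: 0.0002
gripper_force: 9.0
```

Emit:
step_arm([
  [[0,0,0,0,0,0,0],[0,0,0,0,0,0,0],[0,0,0,0,0,0,0],[0,0,0,0,0,0,0],[0,0,0,0,0,0,0],[0,0,0,0,0,0,0],[0,0,0,0,0,0,0],[0,0,0,0,0,0,0],[0,0,0,0,0,0,0],[0,0,0,0,0,0,0]],
])

```text
time: 23.65
tcp_pos: [0.5964, 0.0605, 0.0971]
orientation: [3.14, 0.0, 1.561]
wrist_force: [-5.2, -1.1, 18.4]
opening: -0.0
gripper_force: 9.0
```

```bash
python3 -c "
from bench import r
s=r.read_state();print(s['tcp_pos'],s['wrist_force']);print(r.sign_off())"
```

```text
[0.5964388  0.0605445  0.09706991] [-5.17141286 -1.05168468 18.39862376]
the job is handed in; nothing more can be done
None
```

The wedge is snug under the short foot (about 3 N at the last push), and the corner that first rocked about 6.5 mm now gives under 1 mm at 18 N; I handed in at about 24 s, still pressing.

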